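# Rack the gel cassette by feel

## Robot

A 7-joint arm with a two-finger parallel gripper is mounted at the origin on a cart in front of the work surface, level with it; the furniture and walls round the work are solid. World frame = base frame: x ahead of the robot, y to its left, z up, the work surface at z = 0. Lengths are in m, angles in rad, forces in N, time in s.
With the tool pointing down it reaches from about 0.425 to 0.825 m from the base axis. Payload 3.6 kg.
Tool frame: the origin (TCP) lies at the centre of the arm's flange, where the gripper is bolted on; the fingertips stand 186 mm ahead of it and the grasp point (between the pads) lies 167 mm ahead of it; z points along the fingers, y is the line along which they close (so a half turn about z gives the same grasp; the last joint's range is limited). The gripper opens to 93 mm and grips with 3 to 60 N. Pads are 15 mm wide; open, the fingers measure 128 mm over their backs; the gripper's body (75 mm by 188 mm) begins 65 mm behind the grasp point.
Start: joints at [-1.135, 0.615, -0.013, 1.423, 0.008, 1.103, -0.04], TCP at [0.29, 0.582, 0.405] pointing down, gripper open.
Joint ranges: [-3.12, 3.12], [-0.3, 2.06], [-1.34, 1.32], [0.26, 2.42], [-1.36, 4.5], [0.01, 1.98], [-2.84, 2.84]. Speed limits (rad/s): [2.79, 2.79, 3.14, 3.14, 3.14, 3.14, 3.14].

## Interface

Orientations are given as a unit quaternion [w, x, y, z].
In Python, from workcell import arm gives the robot as it stands.
- The arm moves only by the tool jog_arm, never from a script. Its argument "moves" is a list of rows, each a list of 3 entries, a list of its own where there are three numbers: the shift along the world's x, y, z in mm, then the turn, a rotation vector about the world's x, y, z in rad, then the opening, from -1 (shut) to 1 (fully open). In form: [[[tx, ty, tz], [wx, wy, wz], jaw], ...]. A call has 1 to 12 rows; each row shifts and turns the commanded pose from where the row before left it; what a row does not reach is not made up. A row lasts 1/8 s, in which the tool goes at most 62.5 mm and 10.7 degrees, less where a joint would pass 70% of its speed; a pose out of reach is approached as far as the arm can. A call is refused whole if a number of a shift passes 62.5 or a number of a turn 0.188, either way. A call with a gripper value outside its range is refused whole. The fingers move at their own pace and stop on an object; "grip_force" is the grip in N (left out, the last holds). Time passes only in rows, so rows that do not move let the fingers close. It gives the time, the measured TCP pose, the force, the opening and the grip force at its end, in the units of the state.
- arm.get_obs(): the state, without advancing time (a new reading comes with each control period).
- arm.grab_frame(name): name is "scene" or "top"; returns the picture (384x512x3 uint8, red, green, blue); there is no depth.
- arm.camera_params(name): a dict with "fx", "fy", "cx", "cy" (pixels), "T" (4x4, takes a point from camera to world coordinates). Camera axes: x right, y down, z forward; pixel columns grow to the right and rows downward; lengths in m; the calibration is good to about 2 mm. A picture is of the moment at which its call begins. camera_params takes no time and is no camera call.
- arm.close_job(): hands the job in; it is judged then, once.
The state is a dict: "time_s": time; "q": joint angles; "qd": joint speeds; "tau": joint torques, N m; "position": TCP position; "tcp_rot": TCP orientation; "force": force on the tool from outside, world axes, zero at the start; "wrist_torque": the same for the moment, N m; "finger_gap": finger opening in m; "finger_force": force on a finger pad.
Only numpy, scipy, OpenCV 4.12 (cv2) and the standard library are available. Lean on these libraries where they do the work, as an engineer would, in place of code of your own. Each camera call takes 0.05 s, during which the arm holds its last target. There are 200 camera calls.

## Task

Take the tall gel cassette out of its leaning stand and slide it upright, right way up, into the one free slot of the rack between the short cassettes, until it rests on the floor of the slot. The rack's slotted insert may sit a little off the middle of its tray, so feel for the slot gently and never force or drop the cassette. Leave the rack, the stand and the other things on the bench as they are, nothing knocked over.

Things in the scene. Friction and masses are not known exactly. Their poses are not given: they have to be found in the camera images.
- cassette: The tall gel cassette: rigid plate, white rim, clear window, 8 mm thick (x), 90 wide (y), 120 tall (z), 0.14 kg nominal, faces alike. Origin: centre of its lower edge, z to its upper edge. Grasp it across the 8 mm in the ribbed top 34 mm. It starts leaning 30 degrees in the stand, upper edge towards the stand's -x; the cradle hides 74 mm of its -x face, 10 mm of the other: draw it out along z.
- rack: Rack fixed to the bench: aluminium tray 178 (x) x 126 mm (y), origin centre of its underside, z up. In it a white insert, five slots in a row along x, 26 mm apart. The outer four hold short cassettes (8 x 90 x 75 mm, tops 89 mm above the origin) fixed in the insert; the middle one is free. Insert yields only above 45 N. Over 60 N between cassette and rack is forcing, over 25 N by the robot too.
- slot_nominal (a point): Centre of the free slot's floor if the insert sat mid-tray (14 mm above the rack origin, axes as the rack's). The insert is really shifted -8 to +8 mm along x: unreported, to be felt or seen. Slot: 11 mm wide (x), 100 long (y, closed ends), runs along y. Fins beside it are 15 mm wide with flat tops 45 mm above this floor, at 27 to 50 mm either side in y. Home: the cassette origin on this floor.
- stand: The leaning stand, fixed: grey base 130 (x) x 110 (y) x 8 mm with a steel cradle tipped 30 degrees. Origin at the centre of the base's underside. The cassette's lower edge rests 30 mm towards +x from the origin, 22 mm up; the cradle's back plate reaches 87 mm above the bench.
- small_beaker: Small beaker, 46 mm across, 57 mm tall, loose bystander; origin at the centre of its underside.
- amber_bottle: Small amber bottle with black cap, 33 mm across, 86 mm tall, loose bystander; origin at the centre of its underside.
- vial: Capped clear blue-green tube, 32 mm across, 110 mm tall, standing, loose bystander; origin at the centre of its underside.
- pen: Marker pen, 17 x 132 x 15 mm, lying on the bench between rack and stand, loose bystander; origin at the centre of its underside.

How it is judged:
By the outcome, as a careful person would: the job done as asked, in the order asked, and still so for the second after the job is handed in, with the robot touching nothing.
It also fails if it takes over 58 s, if anything falls off the work surface, if the arm or the gripper's body presses on something with over 40 N, if the wrist force passes 120 N, or if a joint passes its speed limit or range.

## Working session

There is one attempt and no reset: what is moved stays moved. The work goes in short steps, Python scripts to look and compute and a tool call to move; the robot and the scene stay as the last step left them, time stands still between calls to the robot, and variables do not carry over. Pictures are saved under pics/ and viewed, at most 10 in all, crops included, and the job is handed in when it is done.

Besides the shell and the picture viewer there is one more tool, called after "Call:" as a command line: name --argument value ..., lists and objects as JSON in quotes. jog_arm: Moves the arm, as the interface text tells. Its arguments: {"type":"object","properties":{"moves":{"type":"array"},"grip_force":{"type":"number"}},"required":["moves"]}

```bash
mkdir -p pics; ls
python3 - <<'E'
from workcell import arm
import cv2,numpy as np
for n in("scene","top"):
    im=arm.grab_frame(n);cv2.imwrite(f"pics/{n}0.png",cv2.cvtColor(im,cv2.COLOR_RGB2BGR))
    p=arm.camera_params(n);print(n,p["fx"],p["fy"],p["cx"],p["cy"]);print(np.round(p["T"],4))
o=arm.get_obs();print({k:np.round(v,3) for k,v in o.items()})
E
```

```text
pics
scene 399.9281540266324 399.9281540266324 259.0159914333809 192.8521295581462
[[ 0.6719 -0.417   0.6121 -0.1083]
 [-0.7406 -0.3762  0.5567 -0.6098]
 [-0.0019 -0.8274 -0.5616  0.67  ]
 [ 0.      0.      0.      1.    ]]
top 356.18957487466014 356.18957487466014 251.97402247752945 190.61474003861602
[[ 9.0000e-04 -9.9720e-01  7.5300e-02  4.5050e-01]
 [-9.9970e-01 -2.6000e-03 -2.3000e-02  2.3100e-02]
 [ 2.3100e-02 -7.5200e-02 -9.9690e-01  1.2535e+00]
 [ 0.0000e+00  0.0000e+00  0.0000e+00  1.0000e+00]]
{'time_s': np.float64(0.1), 'q': array([-1.134,  0.616, -0.013,  1.425,  0.008,  1.103, -0.04 ]), 'qd': array([ 0.001, -0.002, -0.   , -0.003, -0.001, -0.002, -0.   ]), 'tau': array([ 1.0000e-03, -4.6004e+01,  2.1000e-01, -1.6624e+01, -6.1000e-02,
        1.7000e-02,  0.0000e+00]), 'position': array([0.29 , 0.581, 0.404]), 'tcp_rot': array([-0.   ,  0.229,  0.973, -0.001]), 'force': array([-0.472,  0.266, -0.8  ]), 'wrist_torque': array([ 0.013, -0.013,  0.058]), 'finger_force': np.float64(0.0), 'finger_gap': np.float64(0.093)}
```

View pics/scene0.png

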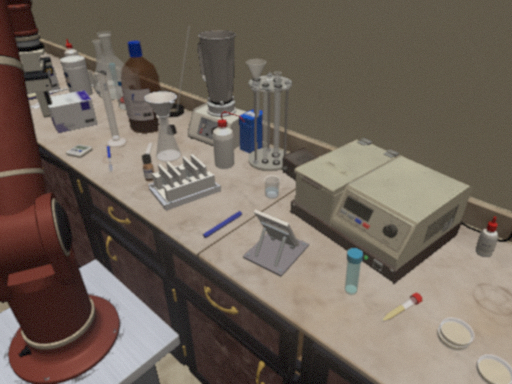

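View pics/top0.png

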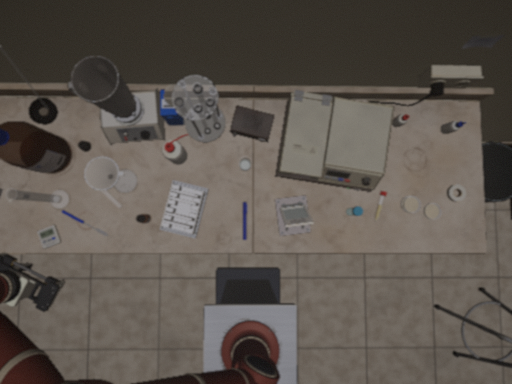

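The overview shows the rack at about (184,208) in the top view, stand (294,215), pen (245,220), vial (357,211), beaker (245,164) and amber bottle (143,218). Next I'll zoom in on rack and stand.

Run:
```python
import cv2,numpy as np
a=cv2.imread("pics/top0.png")
def c(im,x,y,w,h,s):return cv2.resize(im[y:y+h,x:x+w],None,fx=s,fy=s,interpolation=cv2.INTER_CUBIC)
t=np.hstack([c(a,150,170,66,75,6),c(a,260,180,66,75,6)])
cv2.imwrite("pics/topz.png",t)
b=cv2.imread("pics/scene0.png")
t=np.hstack([c(b,140,145,90,70,4),c(b,235,200,90,80,4)[:280]])
cv2.imwrite("pics/scz.png",t)
```

```text
(no output)
```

View pics/topz.png

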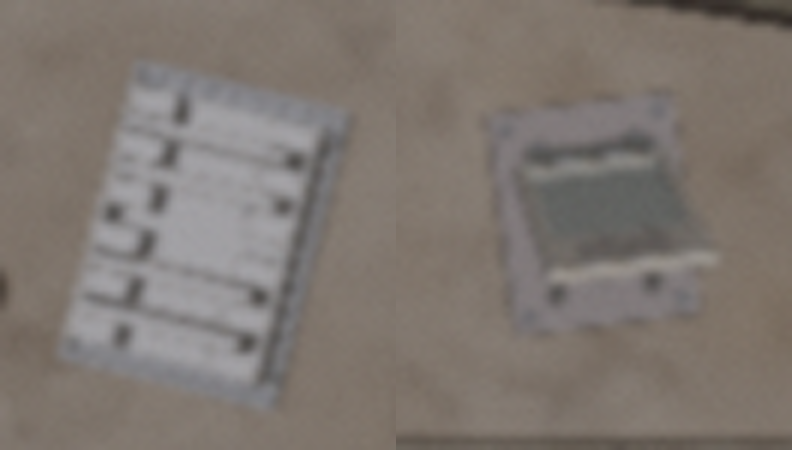

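View pics/scz.png

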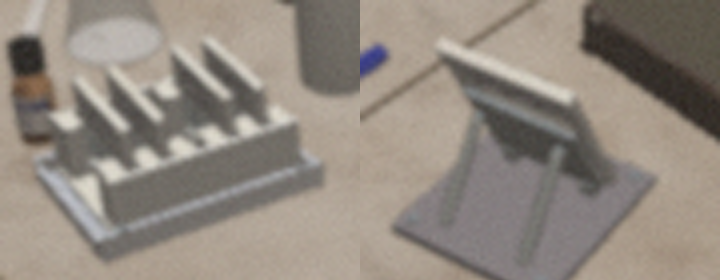

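Both crops are clear: the short cassettes' tops in the scene crop run e.g. (75,80)-(128,132) and (205,40)-(262,90), with the gap in the middle. The tall cassette's upper edge faces the robot, its top edge at about (550..715, 265) of the top crop. Averaging frames will give sharper measurements.

```bash
cat > h.py <<'E'
import cv2,numpy as np
from workcell import arm
def avg(n,k=6): return np.mean([arm.grab_frame(n).astype(float) for _ in range(k)],0).astype(np.uint8)[...,::-1].copy()
def ray(n,p):
    c=arm.camera_params(n);T=np.array(c["T"]);d=np.array([(p[0]-c["cx"])/c["fx"],(p[1]-c["cy"])/c["fy"],1]);return T[:3,3],T[:3,:3]@d
def onz(n,p,z):
    o,d=ray(n,p);return o+d*(z-o[2])/d[2]
def tri(p,q):  # p scene, q top
    o,d=ray("scene",p);a,b=ray("top",q);s=np.linalg.lstsq(np.c_[d,-b],a-o,rcond=None)[0]
    u,v=o+d*s[0],a+b*s[1];return (u+v)/2,np.linalg.norm(u-v)
def proj(n,P):
    c=arm.camera_params(n);T=np.array(c["T"]);x=T[:3,:3].T@(np.array(P)-T[:3,3]);return np.array([c["fx"]*x[0]/x[2]+c["cx"],c["fy"]*x[1]/x[2]+c["cy"]])
def crop(im,x,y,w,h,s):return cv2.convertScaleAbs(cv2.resize(im[y:y+h,x:x+w],None,fx=s,fy=s,interpolation=cv2.INTER_CUBIC),alpha=1.2)
E
python3 - <<'E'
from h import *
s=avg("scene");t=avg("top");cv2.imwrite("pics/sa.png",s);cv2.imwrite("pics/ta.png",t)
cv2.imwrite("pics/z1.png",np.hstack([crop(s,145,150,80,60,5),crop(s,240,205,80,60,5)]))
cv2.imwrite("pics/z2.png",np.hstack([crop(t,155,175,60,66,6.5),crop(t,268,188,60,66,6.5)]))
f=lambda x,y:(140+x/4,145+y/4)
g=lambda x,y:(150+x/6,170+y/6)
print("tray",[ (np.round(tri(f(*a),g(*b))[0],4),round(tri(f(*a),g(*b))[1],4)) for a,b in [((105,235),(272,408)),((38,158),(58,358)),((322,165),(350,105))]])
for a,b in [((75,80),(128,132)),((108,67),(160,120)),((172,50),(226,100)),((205,40),(262,90))]:
    A,B=onz("scene",f(*a),.089),onz("scene",f(*b),.089);print(np.round(A,4),np.round(B,4),np.linalg.norm(A-B))
E
```

```text
tray [(array([0.3823, 0.1867, 0.0241]), np.float64(0.0047)), (array([0.4111, 0.3088, 0.0208]), np.float64(0.0061)), (array([0.5538, 0.1469, 0.0161]), np.float64(0.0013))]
[0.4371 0.2771 0.089 ] [0.4189 0.1918 0.089 ] 0.08725675101777829
[0.4646 0.2747 0.089 ] [0.4435 0.1879 0.089 ] 0.08937596691687501
[0.5121 0.26   0.089 ] [0.4918 0.1746 0.089 ] 0.08781730505222032
[0.5386 0.2537 0.089 ] [0.518  0.1662 0.089 ] 0.08991851842884159
```

View pics/z1.png

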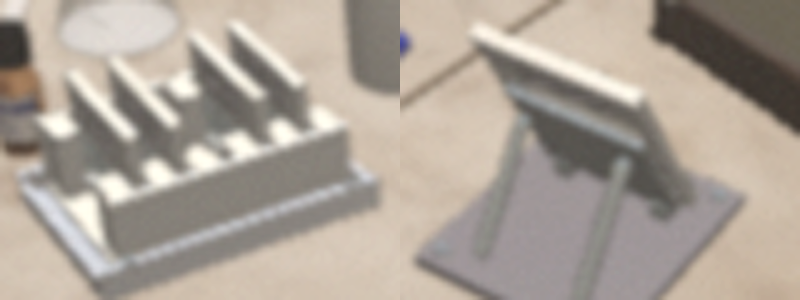

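View pics/z2.png

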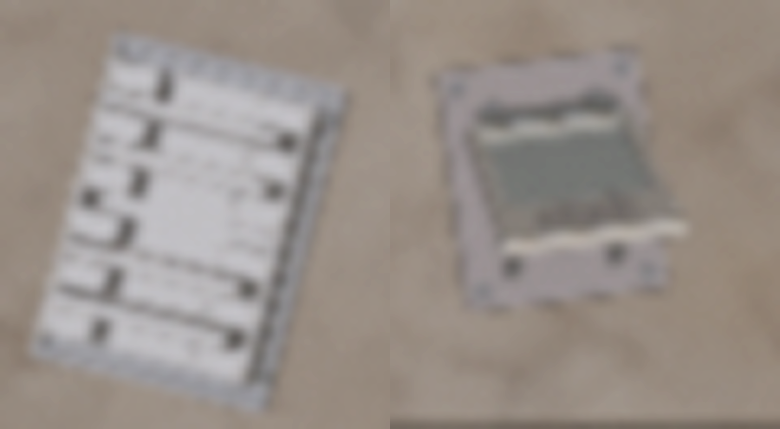

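The crops resolve the white top strips of the four short cassettes, the tall cassette's top edge, and the stand base corners. Now I'll measure with masks.

Run:
```python
from h import *
s=cv2.imread("pics/sa.png");t=cv2.imread("pics/ta.png")
def comps(im,x,y,w,h,thr,k=8,amin=150):
    c=cv2.resize(im[y:y+h,x:x+w],None,fx=k,fy=k,interpolation=cv2.INTER_CUBIC).min(2)
    n,l,st,ce=cv2.connectedComponentsWithStats((c>thr).astype(np.uint8))
    out=[]
    for i in range(1,n):
        if st[i,4]<amin: continue
        pts=cv2.findNonZero((l==i).astype(np.uint8))[:,0].astype(float)
        m=pts.mean(0);_,S,V=np.linalg.svd(pts-m,full_matrices=False);pr=(pts-m)@V[0]
        f=lambda p:((p+.5)/k-.5+[x,y])
        out.append((f(m),f(m+V[0]*pr.min()),f(m+V[0]*pr.max()),st[i,4],np.sqrt(S[1]**2/len(pts))*3.46/k))
    return out
for thr in(165,180):
  print("thr",thr)
  for m,a,b,n,w in comps(s,145,150,80,60,thr):
    if n<500: continue
    A,B,M=[onz("scene",p,.089) for p in(a,b,m)]
    if A[1]<B[1]:A,B=B,A
    print(np.round(m,1),n,round(w,1),np.round(M[:2],4),"L",round(np.linalg.norm(A-B),4),"ang",round(np.degrees(np.arctan2(A[0]-B[0],A[1]-B[1])),1))
print("cassette top edge")
for nm,im,(x,y) in(("scene",s,(245,205)),("top",t,(275,215))):
  for thr in (150,165,180):
    for m,a,b,n,w in comps(im,x,y,60,40 if nm=="scene" else 14,thr): 
      if n>500:print(nm,thr,np.round(m,1),np.round(a,1),np.round(b,1),n,round(w,1))
g=lambda x,y:(268+(x-390)/6.5,188+y/6.5); f=lambda x,y:(240+(x-400)/5,205+y/5)
print("base top",[np.round(onz("top",g(*p),.008)[:2],4) for p in[(432,72),(637,47),(668,285),(468,308)]])
print("base scene",[np.round(onz("scene",f(*p),.008)[:2],4) for p in[(745,198),(416,260)]])
h=lambda x,y:(155+x/6.5,175+y/6.5)
for z in(.015,.02):print("tray",[np.round(onz("top",h(*p),z)[:2],4) for p in[(118,33),(350,88),(265,412),(30,355)]])
```

```text
thr 165
[147.3 150.9] 752 2.7 [0.4653 0.3739] L 0.016 ang -73.1
[169.4 157.5] 13134 15.6 [0.485  0.2903] L 0.1518 ang 16.6
[198.1 159.9] 2541 2.2 [0.5326 0.2154] L 0.0899 ang 13.7
[188.9 161.5] 2374 2.1 [0.5086 0.2283] L 0.0922 ang 15.2
[164.5 169.9] 2518 2.3 [0.4316 0.2424] L 0.0872 ang 14.5
[180.9 166.4] 1226 4.0 [0.475  0.2232] L 0.0268 ang 13.8
[209.6 173.5] 1527 4.3 [0.5038 0.1329] L 0.025 ang -4.5
[156.2 174.3] 1324 3.8 [0.4014 0.2398] L 0.0243 ang -5.9
[201.4 176.4] 1235 3.7 [0.4786 0.1383] L 0.0239 ang 1.8
[193. 179.] 1499 4.1 [0.4542 0.1451] L 0.0274 ang -1.7
[185.2 181.7] 1550 4.3 [0.4309 0.15  ] L 0.0226 ang -15.8
[176.5 184.6] 1409 4.1 [0.4064 0.1562] L 0.0249 ang -1.4
[167.6 187.2] 1536 3.8 [0.3826 0.1634] L 0.028 ang -2.4
[159.8 194.5] 5910 8.4 [0.3483 0.1504] L 0.0957 ang 14.6
thr 180
[198.1 160.1] 1327 1.3 [0.5319 0.2144] L 0.0826 ang 13.9
[189.  161.6] 1224 1.3 [0.5081 0.2274] L 0.0809 ang 15.0
[173.5 167.8] 1333 1.4 [0.4557 0.2325] L 0.081 ang 15.1
[164.8 170.3] 1504 1.5 [0.4308 0.24  ] L 0.0805 ang 14.0
[181.  166.5] 789 3.1 [0.4746 0.2225] L 0.0219 ang 15.0
[209.4
[... 458 characters left out ...]
scene 150 [272.5 215.7] [253.6 208.8] [289.4 221.9] 13976 9.1
scene 150 [246.6 227.9] [243.8 226.4] [250.1 229.9] 999 3.4
scene 150 [255.1 233.7] [258.7 226.7] [251.9 239.9] 6521 8.5
scene 165 [271.3 217.2] [254.1 210. ] [287.7 224. ] 6807 3.0
scene 180 [271.6 217.4] [254.7 210.4] [287.  223.8] 4351 2.0
base top [array([ 0.5149, -0.0845]), array([ 0.5287, -0.1956]), array([ 0.4007, -0.211 ]), array([ 0.3885, -0.1033])]
base scene [array([ 0.5272, -0.1986]), array([ 0.3863, -0.1085])]
tray [array([0.58  , 0.2688]), array([0.5508, 0.1447]), array([0.3786, 0.1879]), array([0.4086, 0.3122])]
tray [array([0.5795, 0.2678]), array([0.5504, 0.1442]), array([0.3789, 0.1872]), array([0.4088, 0.311 ])]
```

Run:
```python
from h import *
F=[(209.4,173.5),(201.3,176.3),(192.9,179),(185.2,181.6),(176.4,184.5),(167.6,187.2)]
P=np.array([onz("scene",p,.059)[:2] for p in F]);k=np.arange(6);c=np.polyfit(k,P,1);print("fins mean",P.mean(0),"step",c[0],np.linalg.norm(c[0]),np.degrees(np.arctan2(c[0][1],c[0][0])+np.pi))
yd=np.array([np.sin(np.radians(14.1)),np.cos(np.radians(14.1))]);print("insert centre",P.mean(0)+.0385*yd)
R=[(181,166.5),(156.3,174.4)];print("rear fins",[onz("scene",p,.059)[:2]-.0385*yd for p in R])
g=lambda x,y:(268+(x-390)/6.5,188+y/6.5)
ts=[(254.5,210.2),(271.6,217.4),(287.4,223.9)]
tt=[g(505,245),g(596.5,236.5),g(688,228)]
for a,b in zip(ts,tt):print("top edge tri",np.round(tri(a,b),4) if 0 else (np.round(tri(a,b)[0],4),round(tri(a,b)[1],4)),np.round(onz("scene",a,.126),4),np.round(onz("top",b,.126),4))
```

```text
fins mean [0.47124449 0.18714382] step [-0.02529781  0.00629501] 0.02606925951373463 346.02652321132035
insert centre [0.48062367 0.22448389]
rear fins [array([0.4954727 , 0.22825981]), array([0.41833544, 0.24585429])]
top edge tri (array([ 0.4251, -0.1099,  0.1261]), np.float64(0.0011)) [ 0.4256 -0.1102  0.126 ] [ 0.4247 -0.1095  0.126 ]
top edge tri (array([ 0.4301, -0.1554,  0.126 ]), np.float64(0.0035)) [ 0.4314 -0.1565  0.126 ] [ 0.4289 -0.1541  0.126 ]
top edge tri (array([ 0.4335, -0.1988,  0.1289]), np.float64(0.0013)) [ 0.437 -0.197  0.126] [ 0.433  -0.1989  0.126 ]
```

Call:
jog_arm --moves '[[[14,-40,0],[0,0,-0.082],1],[[14,-40,0],[0,0,-0.082],1],[[14,-40,0],[0,0,-0.082],1],[[14,-40,0],[0,0,-0.082],1],[[14,-40,0],[0,0,-0.082],1],[[14,-40,0],[0,0,-0.082],1],[[14,-40,0],[0,0,-0.082],1],[[14,-40,0],[0,0,-0.082],1],[[14,-40,0],[0,0,-0.082],1],[[14,-40,0],[0,0,-0.082],1],[[14,-40,0],[0,0,-0.082],1],[[14,-40,0],[0,0,-0.082],1]]'

```text
time_s: 2.2
position: [0.4585, 0.1004, 0.4051]
tcp_rot: [0.0, 0.663, 0.749, 0.0]
force: [0.3, 0.3, 0.3]
finger_gap: 0.0932
finger_force: 0.0
```

Call:
jog_arm --moves '[[[-10,-33,-3],[0.008,-0.065,0],1],[[-10,-33,-3],[0.008,-0.065,0],1],[[-10,-33,-3],[0.008,-0.065,0],1],[[-10,-33,-3],[0.008,-0.065,0],1],[[-10,-33,-3],[0.008,-0.065,0],1],[[-10,-33,-3],[0.008,-0.065,0],1],[[-15,-33,-3],[0.008,-0.065,0],1],[[-15,-33,-3],[0.008,-0.065,0],1],[[0,0,0],[0,0,0],1],[[0,0,0],[0,0,0],1]]'

```text
time_s: 3.45
position: [0.3704, -0.158, 0.3812]
tcp_rot: [0.168, 0.64, 0.725, 0.192]
force: [-0.2, 0.6, 0.0]
finger_gap: 0.093
finger_force: 0.0
```

```bash
cat >> h.py <<'E'
from scipy.spatial.transform import Rotation as Ro
def st():
    o=arm.get_obs();q=np.array(o["tcp_rot"]);R=Ro.from_quat(q[[1,2,3,0]]).as_matrix();p=np.array(o["position"])
    print("t",o["time_s"],"p",np.round(p,4),"q",np.round(o["q"],3),"F",np.round(o["force"],1),"M",np.round(o["wrist_torque"],2),"gap",round(float(o["finger_gap"]),4),"ff",o["finger_force"])
    return p,R
E
cat > t.py <<'E'
from h import *
p,R=st();print(R.round(3))
yw=np.radians(7.0);x=np.array([np.cos(yw),np.sin(yw),0]);z=np.array([0,0,1.]);y=np.cross(z,x)
u=-.5*x+np.cos(np.pi/6)*z;n=np.cross(y,u)
Rt=np.c_[np.cross(n,-u),n,-u]
top=np.array([.4295,-.155,.126])
print("rotvec",Ro.from_matrix(Rt@R.T).as_rotvec().round(4))
for d in(.1,.05,0):print(d,"delta mm",((top+(.152+d)*u-p)*1e3).round(1))
E
python3 t.py
```

```text
t 3.45 p [ 0.3704 -0.158   0.3812] q [ 0.519  0.224 -0.101  2.264 -0.872  0.315  1.342] F [-0.2  0.6  0. ] M [-0.1   0.47  0.04] gap 0.093 ff 0.0
[[-0.125  0.863  0.489]
 [ 0.992  0.108  0.062]
 [ 0.001  0.493 -0.87 ]]
rotvec [-0.0001 -0.0081 -0.0028]
0.1 delta mm [-66.  -12.3 -37. ]
0.05 delta mm [-41.2  -9.3 -80.3]
0 delta mm [ -16.3   -6.3 -123.6]
```

Call:
jog_arm --moves '[[[-6,-2,-17],[0,-0.002,-0.001],1],[[-6,-2,-17],[0,-0.002,-0.001],1],[[-6,-2,-18],[0,-0.002,-0.001],1],[[-6,-2,-18],[0,-0.002,0],1],[[0,0,0],[0,0,0],1]]'

```text
time_s: 4.08
position: [0.3497, -0.1689, 0.3182]
tcp_rot: [0.166, 0.64, 0.725, 0.193]
force: [0.7, 0.0, 0.0]
finger_gap: 0.0927
finger_force: 0.0
```

```bash
python3 t.py
```

```text
t 4.075 p [ 0.3497 -0.1689  0.3182] q [ 0.998  0.407 -0.675  2.367 -1.359  0.015  1.902] F [0.7 0.  0. ] M [-0.14  0.47  0.02] gap 0.0927 ff 0.0
[[-0.127  0.864  0.488]
 [ 0.992  0.107  0.068]
 [ 0.007  0.493 -0.87 ]]
rotvec [-0.0057 -0.0094 -0.005 ]
0.1 delta mm [-45.2  -1.4  26. ]
0.05 delta mm [-20.4   1.6 -17.3]
0 delta mm [  4.4   4.6 -60.6]
```

```bash
cat > t.py <<'E'
from h import *
import sys
p,R=st()
yw=np.radians(7.0);x=np.array([np.cos(yw),np.sin(yw),0]);z=np.array([0,0,1.]);y=np.cross(z,x)
u=-.5*x+np.cos(np.pi/6)*z;n=np.cross(y,u);f=np.radians(float(sys.argv[1]))
tz=-u*np.cos(f)+y*np.sin(f)
Rt=np.c_[np.cross(n,tz),n,tz]
g=np.array([.4295,-.155,.126])-.013*u
print("rotvec",Ro.from_matrix(Rt@R.T).as_rotvec().round(4))
for d in(.1,.06,0):print(d,"delta mm",((g-.167*tz+d*u-p)*1e3).round(1))
e=(p+.167*R[:,2]-g);print("grasp pt rel along n,y,u mm",(np.array([n@e,y@e,u@e])*1e3).round(1))
E
python3 t.py 30
```

```text
t 4.075 p [ 0.3497 -0.1689  0.3182] q [ 0.998  0.407 -0.675  2.367 -1.359  0.015  1.902] F [0.7 0.  0. ] M [-0.14  0.47  0.02] gap 0.0927 ff 0.0
rotvec [0.4454 0.0465 0.2549]
0.1 delta mm [-25.  -83.1   8.4]
0.06 delta mm [ -5.1 -80.6 -26.3]
0 delta mm [ 24.7 -77.  -78.2]
grasp pt rel along n,y,u mm [24.6 -2.7 52.9]
```

Call:
jog_arm --moves '[[[0,-13,15],[0.07,0.008,0.042],1],[[0,-14,5],[0.075,0.008,0.042],1],[[0,-14,0],[0.075,0.008,0.042],1],[[0,-14,0],[0.075,0.008,0.043],1],[[0,-14,0],[0.075,0.008,0.043],1],[[0,-14,0],[0.075,0.007,0.043],1],[[0,0,0],[0,0,0],1],[[0,0,0],[0,0,0],1]]'

```text
time_s: 5.08
position: [0.352, -0.2462, 0.3303]
tcp_rot: [-0.008, 0.574, 0.744, 0.342]
force: [-0.7, 0.8, -0.7]
finger_gap: 0.0928
finger_force: 0.0
```

```bash
python3 t.py 30
```

```text
t 5.075 p [ 0.352  -0.2462  0.3303] q [ 0.91   0.463 -0.212  2.135 -0.869  0.835  1.665] F [-0.7  0.8 -0.7] M [-0.57  0.38  0.02] gap 0.0928 ff 0.0
rotvec [0.0325 0.0048 0.0168]
0.1 delta mm [-27.2  -5.8  -3.7]
0.06 delta mm [ -7.4  -3.4 -38.3]
0 delta mm [ 22.4   0.3 -90.3]
grasp pt rel along n,y,u mm [25.8 -2.9 86.3]
```

Call:
jog_arm --moves '[[[-3,-1,-13],[0.011,0.002,0.006],1],[[-3,-1,-13],[0.011,0.002,0.006],1],[[-2,-1,-12],[0.011,0.001,0.005],1],[[0,0,0],[0,0,0],1],[[0,0,0],[0,0,0],1]]'

```text
time_s: 5.7
position: [0.3433, -0.2509, 0.2918]
tcp_rot: [-0.022, 0.569, 0.742, 0.354]
force: [0.2, 0.1, 0.6]
finger_gap: 0.0929
finger_force: 0.0
```

```bash
python3 t.py 30
python3 - <<'E'
from h import *
s=avg("scene",2);t=avg("top",2)
cv2.imwrite("pics/g1.png",np.hstack([crop(s,220,130,100,140,4),crop(t,250,160,80,112,5)]))
E
```

```text
t 5.7 p [ 0.3433 -0.2509  0.2918] q [ 0.945  0.544 -0.231  2.167 -0.903  0.797  1.765] F [0.2 0.1 0.6] M [-0.57  0.43 -0.03] gap 0.0929 ff 0.0
rotvec [-0.0025  0.      0.0027]
0.1 delta mm [-18.6  -1.1  34.8]
0.06 delta mm [1.2 1.3 0.2]
0 delta mm [ 31.    5.  -51.8]
grasp pt rel along n,y,u mm [-0.9 -1.  60.6]
```

View pics/g1.png

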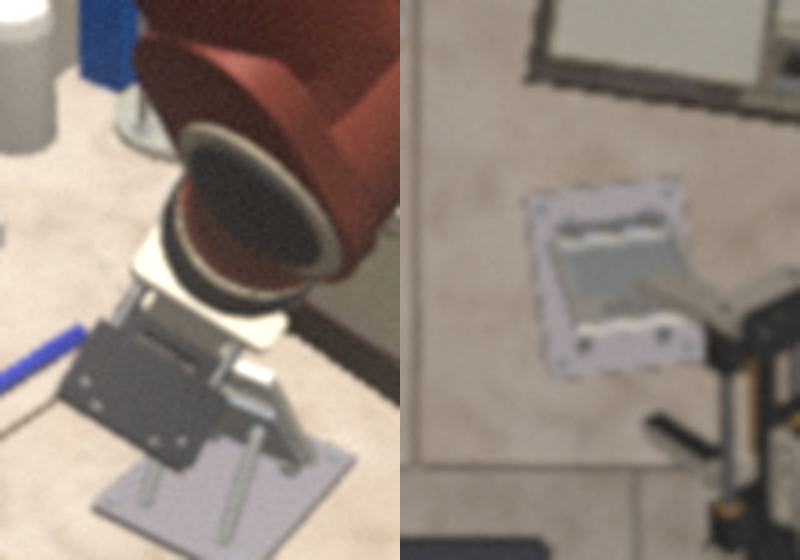

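The left finger lies clear behind the cassette's robot-side face and the other beyond its top edge (top crop, fingertips near (650,290) and (680,440)), so the jaw straddles the cassette. I'll descend along its axis.

Call:
jog_arm --moves '[[[5,1,-8],[0,0,0],1],[[5,1,-9],[0,0,0],1],[[5,1,-9],[0,0,0],1],[[5,1,-9],[0,0,0],1],[[5,1,-9],[0,0,0],1],[[5,0,-8],[0,0,0],1],[[0,0,0],[0,0,0],1],[[0,0,0],[0,0,0],1]]'

```text
time_s: 6.9
position: [0.3733, -0.2457, 0.2399]
tcp_rot: [-0.022, 0.569, 0.742, 0.354]
force: [0.0, 0.5, 0.0]
finger_gap: 0.0928
finger_force: 0.0
```

```bash
python3 t.py 30
```

```text
t 6.9 p [ 0.3733 -0.2457  0.2399] q [ 0.913  0.669 -0.272  2.155 -0.989  0.68   1.846] F [0.  0.5 0. ] M [-0.56  0.39  0.01] gap 0.0928 ff 0.0
rotvec [-0.0021 -0.      0.0024]
0.1 delta mm [-48.5  -6.2  86.7]
0.06 delta mm [-28.7  -3.8  52. ]
0 delta mm [ 1.1 -0.1  0.1]
grasp pt rel along n,y,u mm [-0.6  0.4  0.5]
```

Call:
jog_arm --moves '[[[0,0,0],[0,0,0],-0.5],[[0,0,0],[0,0,0],-0.5],[[0,0,0],[0,0,0],-0.6],[[0,0,0],[0,0,0],-0.6],[[0,0,0],[0,0,0],-0.65],[[0,0,0],[0,0,0],-0.65]]' --grip_force 5

```text
time_s: 7.65
position: [0.3733, -0.2457, 0.2399]
tcp_rot: [-0.022, 0.569, 0.742, 0.354]
force: [-0.5, -0.1, 0.8]
finger_gap: 0.0377
finger_force: 0.0
```

Call:
jog_arm --moves '[[[0,0,0],[0,0,0],-0.75],[[0,0,0],[0,0,0],-0.75],[[0,0,0],[0,0,0],-0.8],[[0,0,0],[0,0,0],-0.8],[[0,0,0],[0,0,0],-1],[[0,0,0],[0,0,0],-1]]' --grip_force 5

```text
time_s: 8.4
position: [0.3736, -0.2457, 0.2401]
tcp_rot: [-0.022, 0.569, 0.742, 0.354]
force: [2.0, 1.3, 1.2]
finger_gap: 0.0081
finger_force: 5.0
```

```bash
python3 t.py 30
```

```text
t 8.4 p [ 0.3736 -0.2457  0.2401] q [ 0.913  0.669 -0.272  2.154 -0.989  0.68   1.846] F [2.  1.3 1.2] M [-0.44  0.12 -0.05] gap 0.0081 ff 4.995519742369652
rotvec [-0.0022  0.0008  0.0023]
0.1 delta mm [-48.9  -6.3  86.5]
0.06 delta mm [-29.   -3.8  51.9]
0 delta mm [ 0.8 -0.2 -0.1]
grasp pt rel along n,y,u mm [-0.2  0.4  0.5]
```

Call:
jog_arm --moves '[[[0,0,0],[0,0,0],-1],[[0,0,0],[0,0,0],-1],[[-2,0,3.5],[0,0,0],-1],[[-4,-0.5,7],[0,0,0],-1],[[-4,-0.5,7],[0,0,0],-1],[[-5,-0.6,8.7],[0,0,0],-1],[[-5,-0.6,8.7],[0,0,0],-1]]' --grip_force 30

```text
time_s: 9.28
position: [0.353, -0.248, 0.2755]
tcp_rot: [-0.021, 0.569, 0.742, 0.354]
force: [4.3, 0.5, -1.3]
finger_gap: 0.0074
finger_force: 30.0
```

```bash
python3 t.py 30
```

```text
t 9.275 p [ 0.353  -0.248   0.2755] q [ 0.933  0.582 -0.245  2.168 -0.933  0.756  1.791] F [ 4.3  0.5 -1.3] M [-0.7  -0.45 -0.38] gap 0.0074 ff 29.995568096637726
rotvec [-0.0017  0.0003  0.0028]
0.1 delta mm [-28.2  -4.   51.1]
0.06 delta mm [-8.4 -1.5 16.4]
0 delta mm [ 21.4   2.1 -35.5]
grasp pt rel along n,y,u mm [-0.5  0.5 41.5]
```

Call:
jog_arm --moves '[[[-4,0,9],[0,0,0],-1],[[-2,0,10],[0,0,0],-1],[[0,0,14],[0,0,0],-1],[[0,0,20],[0,0,0],-1],[[0,0,24],[0,0,0],-1],[[0,0,24],[0,0,0],-1],[[0,0,24],[0,0,0],-1],[[0,0,0],[0,0,0],-1]]'

```text
time_s: 10.28
position: [0.3471, -0.2477, 0.4011]
tcp_rot: [-0.02, 0.568, 0.743, 0.353]
force: [-0.3, 0.0, -2.2]
finger_gap: 0.0078
finger_force: 30.0
```

```bash
cat > p.py <<'E'
from h import *
import sys
p,R=st()
f=np.radians(30);yw=np.radians(-14.0);x=np.array([np.cos(yw),np.sin(yw),0]);z=np.array([0,0,1.]);y=np.cross(z,x)
tz=-z*np.cos(f)+y*np.sin(f);Rt=np.c_[np.cross(x,tz),x,tz]
slot=np.array([.4815,.2283,.014]);g=slot+.107*z
print("rotvec",Ro.from_matrix(Rt@R.T).as_rotvec().round(4))
for h in(.13,.06,0):print(h,"delta mm",((g-.167*tz+h*z-p)*1e3).round(1))
e=(p+.167*R[:,2]-g);print("grasp pt rel along rack x,y,z mm",(np.array([x@e,y@e,z@e])*1e3).round(1))
E
python3 p.py
```

```text
t 10.275 p [ 0.3471 -0.2477  0.4011] q [ 0.915  0.347 -0.19   2.049 -0.784  1.03   1.511] F [-0.3  0.  -2.2] M [-0.87  0.63 -0.04] gap 0.0078 ff 29.998115301132202
rotvec [ 0.0337  0.5268 -0.3565]
0.13 delta mm [114.2 395.   -5.5]
0.06 delta mm [114.2 395.  -75.5]
0 delta mm [ 114.2  395.  -135.5]
grasp pt rel along rack x,y,z mm [  22.7 -390.7  154.9]
```

Call:
jog_arm --moves '[[[9,33,1],[0.003,0.044,-0.03],-1],[[9,33,0],[0.003,0.044,-0.03],-1],[[9,33,0],[0.003,0.044,-0.03],-1],[[10,33,0],[0.003,0.044,-0.03],-1],[[10,33,0],[0.003,0.044,-0.03],-1],[[10,33,0],[0.003,0.044,-0.03],-1],[[10,33,0],[0.003,0.044,-0.03],-1],[[10,33,0],[0.003,0.044,-0.03],-1],[[10,33,0],[0.003,0.044,-0.03],-1],[[9,33,0],[0.003,0.044,-0.03],-1],[[9,33,0],[0.003,0.044,-0.03],-1],[[9,32,0],[0.001,0.043,-0.027],-1]]'

```text
time_s: 11.78
position: [0.4607, 0.1479, 0.3992]
tcp_rot: [-0.161, 0.763, 0.593, 0.202]
force: [0.3, -1.0, -1.6]
finger_gap: 0.008
finger_force: 30.0
```

Call:
jog_arm --moves '[[[0,0,0],[0,0,0],-1],[[0,0,0],[0,0,0],-1],[[0,0,0],[0,0,0],-1]]'

```text
time_s: 12.15
position: [0.4611, 0.1456, 0.4002]
tcp_rot: [-0.16, 0.763, 0.592, 0.204]
force: [0.1, 0.3, -1.9]
finger_gap: 0.008
finger_force: 30.0
```

```bash
python3 p.py
```

```text
t 12.15 p [0.4611 0.1456 0.4002] q [-0.056  0.35  -0.231  1.993 -0.654  0.644 -0.015] F [ 0.1  0.3 -1.9] M [-0.67  0.32  0.02] gap 0.008 ff 29.99630033969879
rotvec [-0.001  -0.0018  0.0052]
0.13 delta mm [ 0.2  1.7 -4.6]
0.06 delta mm [  0.2   1.7 -74.6]
0 delta mm [   0.2    1.7 -134.6]
grasp pt rel along rack x,y,z mm [  0.3  -1.6 134.6]
```

Call:
jog_arm --moves '[[[0,0,-11],[0,0,0.002],-1],[[0,0,-12],[0,0,0.002],-1],[[0,1,-12],[0,-0.001,0.001],-1],[[0,1,-11],[0,-0.001,0],-1],[[0,0,0],[0,0,0],-1],[[0,0,0],[0,0,0],-1]]'

```text
time_s: 12.9
position: [0.4615, 0.1492, 0.3549]
tcp_rot: [-0.16, 0.76, 0.595, 0.205]
force: [-0.1, -0.4, -1.5]
finger_gap: 0.0079
finger_force: 30.0
```

```bash
python3 p.py
python3 - <<'E'
from h import *
s=avg("scene",6);t=avg("top",2);cv2.imwrite("pics/s2.png",s)
cv2.imwrite("pics/g2.png",np.hstack([crop(s,140,110,92,100,5.8),crop(t,160,165,44,96,6)[:580,:264]]))
E
```

```text
t 12.9 p [0.4615 0.1492 0.3549] q [-0.032  0.424 -0.281  2.048 -0.721  0.525  0.087] F [-0.1 -0.4 -1.5] M [-0.71  0.27  0.02] gap 0.0079 ff 29.996330738067627
rotvec [-0.0024  0.0018 -0.002 ]
0.13 delta mm [-0.2 -1.9 40.7]
0.06 delta mm [ -0.2  -1.9 -29.3]
0 delta mm [ -0.2  -1.9 -89.3]
grasp pt rel along rack x,y,z mm [-0.3  2.3 89.5]Traceback (most recent call last):
  File "<stdin>", line 3, in <module>
    return _nx.concatenate(arrs, 1, dtype=dtype, casting=casting)
           ~~~~~~~~~~~~~~~^^^^^^^^^^^^^^^^^^^^^^^^^^^^^^^^^^^^^^^
ValueError: all the input array dimensions except for the concatenation axis must match exactly, but along dimension 0, the array at index 0 has size 580 and the array at index 1 has size 576
```

Run:
```python
from h import *
s=cv2.imread("pics/s2.png")
cv2.imwrite("pics/g2.png",crop(s,140,110,92,100,6))
```

```text
(no output)
```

View pics/g2.png

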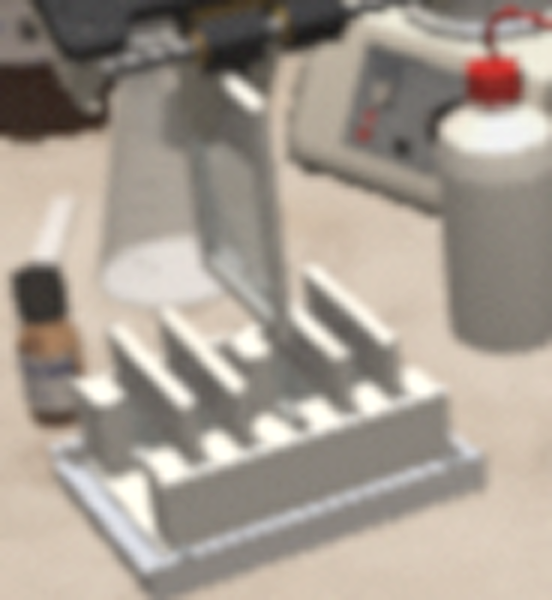

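The cassette hangs upright; its near bottom corner is at about (282,325) in the crop, with the free slot between front fins (270,430) and (320,410). I'll compare those with the projected model.

Run:
```python
from h import *
p,R=st();g=p+.167*R[:,2]
yw=np.radians(-14.0);x=np.array([np.cos(yw),np.sin(yw),0]);z=np.array([0,0,1.]);y=np.cross(z,x)
f=lambda P:((proj("scene",P)-[140,110])*6+2.5).round(0)
print("tool y",R[:,1].round(4),"tilt deg of cassette",np.degrees(R[2,1]),"yaw",np.degrees(np.arctan2(R[1,1],R[0,1])))
for nm,dz in(("top near",.013),("bottom near",-.107)):
  print(nm,[f(g-.045*y+dz*z+sx*.004*x) for sx in(-1,1)])
s=np.array([.4815,.2283,.014])
print("fins pred",[f(s+(-.0385)*y+k*.026*x+.013*x+.045*z) for k in(-3,-2,-1,0,1,2)],"rear",f(s+.0385*y+.013*x+.045*z),f(s+.0385*y-.065*x+.045*z))
print("mm per px along x", np.linalg.norm(f(s+.01*x)-f(s))/10)
```

```text
t 13.3 p [0.4613 0.1491 0.355 ] q [-0.032  0.423 -0.281  2.048 -0.721  0.525  0.087] F [-0.   0.5 -1.8] M [-0.75  0.28 -0.  ] gap 0.0078 ff 29.996405839920044
tool y [ 0.9708 -0.2399  0.0013] tilt deg of cassette 0.07255212188515997 yaw -13.883287234247218
top near [array([250., 109.]), array([267., 104.])]
bottom near [array([279., 346.]), array([295., 341.])]
fins pred [array([166., 462.]), array([217., 445.]), array([268., 429.]), array([318., 412.]), array([367., 396.]), array([414., 381.])] rear [250. 345.] [103. 390.]
mm per px along x 1.9313207915827966
```

Call:
jog_arm --moves '[[[0,-1,-9],[0,0,-0.001],-1],[[0,-1,-9],[0,0,-0.001],-1],[[0,0,-9],[0,0,0],-1],[[0,0,-8],[0,0,0],-1],[[0,0,-2],[0,0,0],-1],[[0,0,0],[0,0,0],-1],[[0,0,0],[0,0,0],-1]]'

```text
time_s: 14.18
position: [0.4614, 0.1471, 0.3181]
tcp_rot: [-0.16, 0.761, 0.595, 0.205]
force: [0.7, 0.3, -1.0]
finger_gap: 0.008
finger_force: 30.0
```

```bash
python3 p.py
```

```text
t 14.175 p [0.4614 0.1471 0.3181] q [ 0.006  0.491 -0.336  2.088 -0.781  0.427  0.178] F [ 0.7  0.3 -1. ] M [-0.68  0.25 -0.01] gap 0.008 ff 29.996313750743866
rotvec [-0.0023  0.0022 -0.    ]
0.13 delta mm [-0.1  0.1 77.6]
0.06 delta mm [-0.1  0.1  7.6]
0 delta mm [ -0.1   0.1 -52.4]
grasp pt rel along rack x,y,z mm [ 0.4  0.3 52.7]
```

Call:
jog_arm --moves '[[[0,0,-2],[0,0,0],-1],[[0,0,-2],[0,0,0],-1],[[0,0,-2],[0,0,0],-1],[[0,0,0],[0,0,0],-1]]'

```text
time_s: 14.68
position: [0.4613, 0.147, 0.3116]
tcp_rot: [-0.16, 0.761, 0.595, 0.205]
force: [0.4, 0.6, -1.4]
finger_gap: 0.0079
finger_force: 30.0
```

Call:
jog_arm --moves '[[[0,0,-1],[0,0,0],-1],[[0,0,-1],[0,0,0],-1],[[0,0,0],[0,0,0],-1]]'

```text
time_s: 15.05
position: [0.4612, 0.1471, 0.3096]
tcp_rot: [-0.16, 0.761, 0.595, 0.205]
force: [-0.3, 0.4, -2.4]
finger_gap: 0.0079
finger_force: 30.0
```

Call:
jog_arm --moves '[[[0,0,-1],[0,0,0],-1],[[0,0,-1],[0,0,0],-1],[[0,0,0],[0,0,0],-1]]'

```text
time_s: 15.42
position: [0.4612, 0.1471, 0.3076]
tcp_rot: [-0.16, 0.761, 0.595, 0.205]
force: [-0.5, 0.0, -1.8]
finger_gap: 0.008
finger_force: 30.0
```

Call:
jog_arm --moves '[[[0,0,-1],[0,0,0],-1],[[0,0,-1],[0,0,0],-1],[[0,0,-1],[0,0,0],-1],[[0,0,0],[0,0,0],-1]]'

```text
time_s: 15.92
position: [0.4612, 0.1471, 0.3046]
tcp_rot: [-0.16, 0.761, 0.595, 0.205]
force: [-0.6, -0.3, -2.1]
finger_gap: 0.0077
finger_force: 30.0
```

Call:
jog_arm --moves '[[[0,0,-1],[0,0,0],-1],[[0,0,-1],[0,0,0],-1],[[0,0,-1],[0,0,0],-1],[[0,0,0],[0,0,0],-1]]'

```text
time_s: 16.42
position: [0.4613, 0.1471, 0.3016]
tcp_rot: [-0.16, 0.761, 0.595, 0.205]
force: [-0.1, -0.1, -2.4]
finger_gap: 0.0078
finger_force: 30.0
```

Call:
jog_arm --moves '[[[0,0,-2],[0,0,0],-1],[[0,0,-2],[0,0,0],-1],[[0,0,-2],[0,0,0],-1],[[0,0,0],[0,0,0],-1]]'

```text
time_s: 16.92
position: [0.4613, 0.147, 0.2955]
tcp_rot: [-0.16, 0.761, 0.595, 0.205]
force: [-1.7, 0.5, -1.0]
finger_gap: 0.008
finger_force: 30.0
```

```bash
python3 p.py
```

```text
t 16.925 p [0.4613 0.147  0.2955] q [ 0.032  0.538 -0.377  2.109 -0.815  0.364  0.231] F [-1.7  0.5 -1. ] M [-0.61  0.54  0.16] gap 0.008 ff 29.996833205223083
rotvec [-0.002   0.0009  0.0001]
0.13 delta mm [  0.    0.3 100.1]
0.06 delta mm [ 0.   0.3 30.1]
0 delta mm [  0.    0.3 -29.9]
grasp pt rel along rack x,y,z mm [ 0.1  0.  30. ]
```

Call:
jog_arm --moves '[[[-0.8,0.2,0],[0,0,0],-1],[[0,0,-2],[0,0,0],-1],[[0,0,-2],[0,0,0],-1],[[0,0,-2],[0,0,0],-1],[[0,0,0],[0,0,0],-1]]'

```text
time_s: 17.55
position: [0.4607, 0.147, 0.2896]
tcp_rot: [-0.159, 0.761, 0.594, 0.205]
force: [-0.3, 0.1, -1.4]
finger_gap: 0.008
finger_force: 30.0
```

Call:
jog_arm --moves '[[[0,0,-2],[0,0,0],-1],[[0,0,-2],[0,0,0],-1],[[0,0,-2],[0,0,0],-1],[[0,0,0],[0,0,0],-1]]'

```text
time_s: 18.05
position: [0.4605, 0.1472, 0.2836]
tcp_rot: [-0.16, 0.761, 0.595, 0.205]
force: [-0.8, -0.1, -1.8]
finger_gap: 0.0081
finger_force: 30.0
```

```bash
python3 p.py
```

```text
t 18.05 p [0.4605 0.1472 0.2836] q [ 0.048  0.564 -0.405  2.12  -0.834  0.327  0.26 ] F [-0.8 -0.1 -1.8] M [-0.73  0.26 -0.06] gap 0.0081 ff 29.996322691440582
rotvec [-0.0021  0.001   0.0001]
0.13 delta mm [8.000e-01 1.000e-01 1.121e+02]
0.06 delta mm [ 0.8  0.1 42.1]
0 delta mm [  0.8   0.1 -17.9]
grasp pt rel along rack x,y,z mm [-0.7  0.  18.1]
```

Free of contact again. I'll continue to about 3 mm above the floor, then 1 mm steps.

Call:
jog_arm --moves '[[[0,0,-2],[0,0,0],-1],[[0,0,-2],[0,0,0],-1],[[0,0,-2],[0,0,0],-1],[[0,0,0],[0,0,0],-1]]'

```text
time_s: 18.55
position: [0.4605, 0.1472, 0.2776]
tcp_rot: [-0.16, 0.761, 0.595, 0.205]
force: [-1.1, 0.3, -2.0]
finger_gap: 0.0076
finger_force: 30.0
```

Call:
jog_arm --moves '[[[0,0,-2],[0,0,0],-1],[[0,0,-2],[0,0,0],-1],[[0,0,-2],[0,0,0],-1],[[0,0,-1],[0,0,0],-1],[[0,0,0],[0,0,0],-1]]'

```text
time_s: 19.18
position: [0.4605, 0.1472, 0.2707]
tcp_rot: [-0.16, 0.761, 0.595, 0.205]
force: [0.3, 1.0, -1.9]
finger_gap: 0.0084
finger_force: 30.0
```

Call:
jog_arm --moves '[[[0,0,-1],[0,0,0],-1],[[0,0,-1],[0,0,0],-1],[[0,0,0],[0,0,0],-1]]'

```text
time_s: 19.55
position: [0.4605, 0.1472, 0.2687]
tcp_rot: [-0.16, 0.761, 0.595, 0.205]
force: [-0.1, -0.1, -2.3]
finger_gap: 0.0074
finger_force: 30.0
```

```bash
python3 p.py
```

```text
t 19.55 p [0.4605 0.1472 0.2687] q [ 0.069  0.599 -0.44   2.131 -0.854  0.28   0.294] F [-0.1 -0.1 -2.3] M [-0.68  0.25 -0.02] gap 0.0074 ff 29.996362030506134
rotvec [-0.0021  0.0013 -0.    ]
0.13 delta mm [  0.8   0.  126.9]
0.06 delta mm [ 0.8  0.  56.9]
0 delta mm [ 0.8  0.  -3.1]
grasp pt rel along rack x,y,z mm [-0.7  0.1  3.3]
```

Call:
jog_arm --moves '[[[0,0,-1],[0,0,0],-1],[[0,0,0],[0,0,0],-1]]'

```text
time_s: 19.8
position: [0.4605, 0.1472, 0.2677]
tcp_rot: [-0.16, 0.761, 0.595, 0.205]
force: [-0.0, -0.7, -1.0]
finger_gap: 0.0077
finger_force: 30.0
```

Call:
jog_arm --moves '[[[0,0,-1],[0,0,0],-1],[[0,0,0],[0,0,0],-1]]'

```text
time_s: 20.05
position: [0.4605, 0.1473, 0.2667]
tcp_rot: [-0.16, 0.761, 0.595, 0.205]
force: [0.1, -0.1, -1.2]
finger_gap: 0.008
finger_force: 30.0
```

Call:
jog_arm --moves '[[[0,0,-0.7],[0,0,0],-1],[[0,0,0],[0,0,0],-1]]'

```text
time_s: 20.3
position: [0.4605, 0.1473, 0.2661]
tcp_rot: [-0.16, 0.761, 0.595, 0.205]
force: [-1.0, -0.4, -0.7]
finger_gap: 0.0075
finger_force: 30.0
```

Call:
jog_arm --moves '[[[0,0,-0.7],[0,0,0],-1],[[0,0,0],[0,0,0],-1]]'

```text
time_s: 20.55
position: [0.4606, 0.1474, 0.2659]
tcp_rot: [-0.16, 0.761, 0.595, 0.206]
force: [-0.2, -1.4, 3.9]
finger_gap: 0.0078
finger_force: 30.0
```

Call:
jog_arm --moves '[[[0,0,-0.7],[0,0,0],-1],[[0,0,0],[0,0,0],-1]]'

```text
time_s: 20.8
position: [0.4606, 0.1474, 0.2658]
tcp_rot: [-0.16, 0.76, 0.595, 0.206]
force: [-1.8, -2.8, 9.9]
finger_gap: 0.008
finger_force: 30.0
```

Floor contact is clear at about 10 N. I'll ease off slightly and release.

Call:
jog_arm --moves '[[[0,0,0.8],[0,0,0],-1],[[0,0,0],[0,0,0],-1]]' --grip_force 8

```text
time_s: 21.05
position: [0.4607, 0.1475, 0.2659]
tcp_rot: [-0.16, 0.761, 0.595, 0.206]
force: [-0.7, -2.1, 5.5]
finger_gap: 0.0075
finger_force: 8.0
```

Call:
jog_arm --moves '[[[0,0,0],[0,0,0],-0.7],[[0,0,0],[0,0,0],-0.6],[[0,0,0],[0,0,0],-0.5],[[0,0,0],[0,0,0],-0.5]]'

```text
time_s: 21.55
position: [0.4605, 0.1472, 0.2653]
tcp_rot: [-0.16, 0.761, 0.595, 0.205]
force: [0.7, 0.5, 0.1]
finger_gap: 0.0236
finger_force: 0.0
```

```bash
python3 p.py
python3 - <<'E'
from h import *
s=avg("scene",4);cv2.imwrite("pics/g3.png",crop(s,130,100,110,110,5.4))
E
```

```text
t 21.55 p [0.4605 0.1472 0.2653] q [ 0.074  0.607 -0.448  2.133 -0.858  0.27   0.301] F [0.7 0.5 0.1] M [-0.6   0.2  -0.02] gap 0.0236 ff 0.0
rotvec [-0.002   0.0012  0.0001]
0.13 delta mm [8.000e-01 1.000e-01 1.303e+02]
0.06 delta mm [ 0.8  0.1 60.3]
0 delta mm [0.8 0.1 0.3]
grasp pt rel along rack x,y,z mm [-0.7  0.1 -0.1]
```

View pics/g3.png

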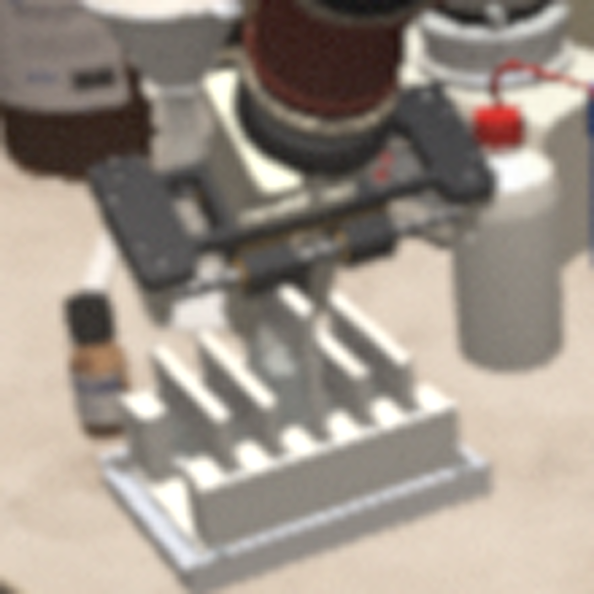

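The cassette stands in the middle slot (top near corner at about (300,305)), fingers open on both sides. I'll retreat straight up.

Call:
jog_arm --moves '[[[0,0,4],[0,0,0],-0.5],[[0,0,8],[0,0,0],-0.5],[[0,0,14],[0,0,0],-0.5],[[0,0,20],[0,0,0],-0.5],[[0,0,25],[0,0,0],-0.5],[[0,0,25],[0,0,0],-0.5],[[0,0,25],[0,0,0],-0.5],[[0,-30,0],[0,0,0],-0.5],[[0,-40,0],[0,0,0],-0.5],[[0,-40,0],[0,0,0],-0.5],[[0,-40,0],[0,0,0],-0.5],[[0,0,0],[0,0,0],-0.5]]'

```text
time_s: 23.25
position: [0.4606, -0.006, 0.3869]
tcp_rot: [-0.158, 0.763, 0.592, 0.205]
force: [1.1, 1.0, -0.7]
finger_gap: 0.0236
finger_force: 0.0
```

```bash
python3 p.py
python3 - <<'E'
from h import *
s=avg("scene",4);t=avg("top",3)
a=crop(s,130,90,200,210,2.8);b=crop(t,130,150,140,110,2.6);b=cv2.copyMakeBorder(b[:,:230],0,a.shape[0]-b.shape[0],0,0,cv2.BORDER_CONSTANT)
cv2.imwrite("pics/g4.png",np.hstack([a,b]))
yw=np.radians(-14.0);x=np.array([np.cos(yw),np.sin(yw),0]);y=np.array([-x[1],x[0],0]);c=np.array([.4808,.2285,.134])
print([((proj("scene",c+k*.045*y)-[130,90])*2.8).round() for k in(-1,1)])
E
```

```text
t 23.25 p [ 0.4606 -0.006   0.3869] q [ 0.247  0.362 -0.187  2.019 -0.663  0.783  0.307] F [ 1.1  1.  -0.7] M [-0.46  0.18  0.02] gap 0.0236 ff 0.0
rotvec [-0.0001  0.0022  0.007 ]
0.13 delta mm [  0.7 153.2   8.7]
0.06 delta mm [  0.7 153.2 -61.3]
0 delta mm [   0.7  153.2 -121.3]
grasp pt rel along rack x,y,z mm [  37.3 -148.8  121.4]
[array([158., 189.]), array([121., 154.])]
```

View pics/g4.png

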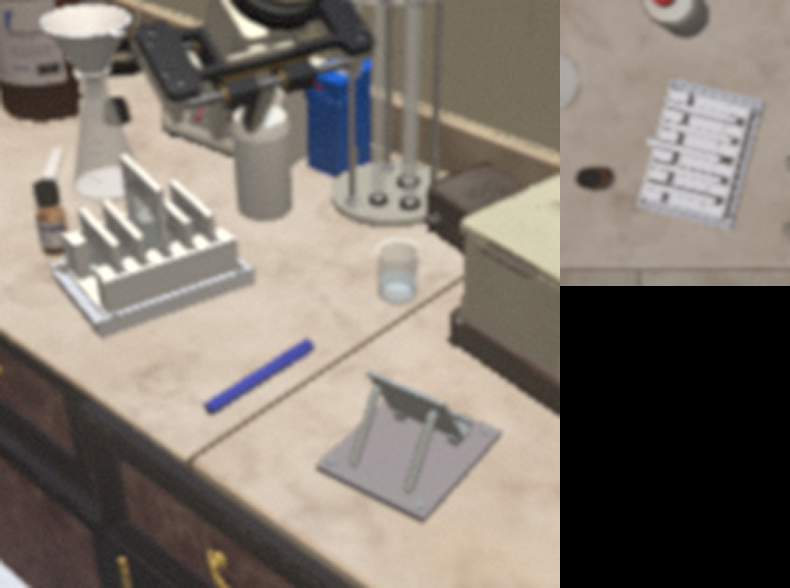

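The cassette stands upright and seated, with its top edge at about (123,155)-(160,190) against a prediction of (121,154)-(158,189). The bottle, beaker, pen and stand look undisturbed, so I'm handing in.

```bash
python3 -c "
from workcell import arm
print(arm.close_job())"
```

```text
the job is handed in; nothing more can be done
None
```

The tall cassette is upright on the floor of the free middle slot, the gripper is clear of it, and I handed the job in at about 24 s; the highest force I read was about 10 N at floor contact, and the rack, stand, pen, beaker and bottle looked undisturbed, though the vial was outside my last picture.

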